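Fit and lock the scraper head on the coconut scraper machine

TASK

Get the coconut scraper machine ready for use: swing its hinged splash cover right back until it rests on its stop, push the dome-shaped scraper head fully home onto the square drive post, then turn the lock lever all the way over so that it holds the head down. Leave the cone-shaped citrus head and everything else on the counter where it is, and let go of it all.

Things in the scene. Friction and masses are not known exactly. Their poses are not given: they have to be found in the camera images.
- machine: The coconut scraper machine, white body 235 long (its x), 200 wide (its y), with a top face 230 x 200 that slopes at 30 degrees to the horizontal: low edge 60 high at the front (-x, facing the robot), high edge 175 at the back. Fixed to the counter. Origin under its middle; z up.
- hub: Drive hub on the sloping face. Origin: centre of the flat steel seat (64 x 64, 6 above the face) where the head's foot plate must rest. z = square to the slope, along the drive post (30 degrees from vertical, leaning to the machine's front); x = up the slope to the back; y = machine's +y. Sloping face: hub x -115 to 115, y -100 to 100, z -6. Two hinge brackets at x 72, y +-45, up to z 27.
- post_tip (a point): Top of the steel drive post: 20 square, sides along hub x and y, 33 tall above the seat, stepped narrower (16, then 11) over its last 6. Hidden under the cover while that is shut.
- cover (a joint): Angle of the splash cover, rad: 0 = shut over the hub, grows as it swings up and back, 2.3 = fully back on its stop. Stiff hinge: stays where it is left. Steel hood 116 long, 76 wide (hub y -38 to 38), 40 deep; shut, it spans hub x -40 to 76, z 3 to 43.
- cover_bar (a point): Middle of the round grip bar (10 thick, 64 long, parallel to hub y) of the loop handle at the cover's free edge: 155 from the hinge line, 44 beyond the cover's front wall, so a finger fits between bar and wall (50 clear along the bar). It turns with the cover about the line through cover_hinge parallel to hub y.
- cover_hinge (a point): Middle of the cover's hinge line, parallel to hub y, at hub (72, 0, 22). Opening carries the bar from below it on the robot side, upward and over to the back.
- lever (a joint): Angle of the lock lever, rad, about lever_pivot parallel to hub z: 0 = open (knob arm points down the slope, hub -x), grows clockwise seen from above, 1.57 = locked on its stop (knob arm to hub +y). A round finger 12 thick reaches 34 from the pivot opposite the knob; locked, it lies over the edge of the head's foot plate (underside at hub z 12). It cannot pass over a head that is not home.
- lever_pivot (a point): Pivot of the lock lever, at hub (0, 55, 18).
- lever_knob (a point): Point on the axis of the lever's upright round knob peg (14 thick, black, parallel to hub z, from hub z 18 to 62); this point is at hub z 50, 62 from the pivot axis.
- scraper: Scraper head to fit, plain steel, loose, 0.2-0.45 kg, 106 tall, stands upright. Origin: centre of its underside; z up. From below: foot plate 60 x 60 x 10, square shank 34 x 34 up to 74 (sides along its x and y: grip here), then a finned dome 48 across, 74 to 106. Square socket underneath, 22 x 22, 36 deep: fits the post in any of four quarter turns.
- reamer: Citrus head, steel, loose, not to be used: same foot, socket and shank as the scraper head but with a pointed ribbed cone, 120 tall. Origin under its centre.
- tumbler: Steel tumbler, 68 across, 95 tall, open. Origin under its centre.
- jar: Lever-lock glass storage jar, 84 across (94 over the wire), 134 tall. Origin under its centre.
- idli_stand: Two-tier steel idli stand, 156 across, 188 tall. Origin under its centre.
- turner: Steel flat turner lying on the counter, 260 long, along its x, under 40 high. Origin under its middle.
- brush: Red silicone brush lying flat, 210 long along its x, 36 wide, 12 high. Origin 120 from the handle end.
Things that resemble listed ones, but are neither listed nor needed, are in the scene too. Leave any yellow look-alike of the scraper alone.

How it is judged:
By the outcome, as a careful person would: the job done as asked, in the order asked, and still so for the second after the job is handed in, with the robot touching nothing.
It also fails if it takes over 72 s, if anything falls off the work surface, if the arm or the gripper's body presses on something with over 40 N, if the wrist force passes 120 N, or if a joint passes its speed limit or range.

ROBOT

A 6-joint arm with a two-finger parallel gripper is mounted at the origin on the work surface. World frame = base frame: x ahead of the robot, y to its left, z up, the work surface at z = 0. Lengths are in mm, angles in rad, forces in N, time in s.
With the tool pointing down it reaches from about 350 to 975 mm from the base axis. Payload 7.1 kg.
Tool frame: the origin (TCP) lies between the finger pads; the fingertips stand 19 mm ahead of it and the grasp point (between the pads) is the TCP (ctrl.tcp_to_tips is the distance from the TCP to the fingertips, in mm); z points along the fingers, y is the line along which they close (so a half turn about z gives the same grasp; the last joint's range is limited). The gripper opens to 88 mm and grips with 3 to 60 N. Pads are 20 mm wide; open, the fingers measure 115 mm over their backs; the gripper's body (75 mm by 178 mm) begins 61 mm behind the grasp point.
Start: joints at [1.11, 0.423, 1.63, -0, 1.089, -0.019], TCP at [267.197, 564.987, 241.675] pointing down, gripper open.
Joint ranges: [-3, 3], [-0.9, 2.11], [0.09, 2.58], [-1.31, 4.45], [0.11, 2.69], [-2.54, 2.54]. Speed limits (rad/s): [2.39, 2.39, 3.01, 3.14, 3.14, 3.14].

INTERFACE

Orientations are given as a rotation vector (axis times angle).
In Python, from workcell import status, optics, ctrl gives the robot as it stands. The module is installed in compiled form; this text tells all that it offers.
- The arm moves only by the shell command python3 -m inch 'ROWS'. ROWS is JSON, a list that holds one entry, the list of rows, each a list of 7 numbers: the shift along the tool's x, y, z in mm, then the turn, a rotation vector about the tool's x, y, z in rad, then the opening in per cent of the stroke, from 0 (shut) to 100 (fully open). A call has 1 to 20 rows; each row is the pose to reach, as a shift and turn from the pose commanded when the call began, along the tool's axes at that moment; what a row does not reach only later rows make up. A row lasts 1/10 s, in which the tool goes at most 50 mm and 8.59 degrees, less where a joint would pass 70% of its speed; a pose out of reach is approached as far as the arm can. A call with a gripper value outside its range is refused whole. The fingers move at their own pace and stop on an object; the grip force is fixed at half the most. Time passes only in rows, so rows that repeat a pose let the fingers close. It gives the time, the measured TCP pose, the force, the opening and the grip force at its end, in the units of the state.
- status.get_obs(): the state, without advancing time (a new reading comes with each control period).
- optics.get_image(name): name is "scene" or "side" or "wrist"; returns a dict with "frame" (384x512x3 uint8, red, green, blue), "fx", "fy", "cx", "cy" (pixels), "rvec" (rotation vector, rad) and "tvec" (3), from world to camera coordinates, as OpenCV has them; the wrist camera has in their place "hand_eye" (4x4, takes a point from camera to tool coordinates, whose origin is the TCP and whose axes are the flange's). Camera axes: x right, y down, z forward; pixel columns grow to the right and rows downward; lengths in mm; the calibration is good to about 2 mm. A picture is of the moment at which its call begins: read the wrist's pose just before it. There is no depth.
- ctrl.close_job(): hands the job in; it is judged then, once.
The state is a dict: "t": time; "qpos": joint angles; "qvel": joint speeds; "joint_torque": joint torques, N m; "ee_pos": TCP position; "orientation": TCP orientation; "ft_force": force on the tool from outside, world axes, zero at the start; "moment": the same for the moment, N m; "width": finger opening in mm; "grasp_force": force on a finger pad.
Only numpy, scipy, OpenCV 4.12 (cv2) and the standard library are available. Lean on these libraries where they do the work, as an engineer would, in place of code of your own. Each camera call takes 0.05 s, during which the arm holds its last target. There are 200 camera calls.

## Working session

There is one attempt and no reset: what is moved stays moved. The work goes in short steps, Python scripts to look and compute and a shell command to move; the robot and the scene stay as the last step left them, time stands still between calls to the robot, and variables do not carry over. Pictures are saved under pics/ and viewed, at most 10 in all, crops included, and the job is handed in when it is done.

```bash
mkdir -p pics
cat > h.py <<'E'
import numpy as np, cv2
from scipy.spatial.transform import Rotation as R
from workcell import status, optics, ctrl
def snap(name,fn):
    o=status.get_obs(); d=optics.get_image(name); cv2.imwrite('pics/'+fn,d['frame'][:,:,::-1])
    if name=='wrist':
        T=np.eye(4);T[:3,:3]=R.from_rotvec(o['orientation']).as_matrix();T[:3,3]=o['ee_pos'];T=T@np.array(d['hand_eye'])
        Rc,c=T[:3,:3],T[:3,3]
    else:
        r=R.from_rotvec(np.ravel(d['rvec'])).as_matrix();Rc=r.T;c=-r.T@np.ravel(d['tvec'])
    cam=dict(R=Rc,c=c,K=(d['fx'],d['fy'],d['cx'],d['cy'])); np.save('pics/'+fn+'.npy',cam,allow_pickle=True)
    return d['frame'],cam
def load(fn): return np.load('pics/'+fn+'.npy',allow_pickle=True).item()
def ray(cam,uv):
    fx,fy,cx,cy=cam['K'];v=cam['R']@np.array([(uv[0]-cx)/fx,(uv[1]-cy)/fy,1]);return cam['c'],v/np.linalg.norm(v)
def onz(cam,uv,z): c,v=ray(cam,uv);return c+v*(z-c[2])/v[2]
def tri(*cu):
    A=np.zeros((3,3));b=np.zeros(3)
    for cam,uv in cu:
        c,v=ray(cam,uv);P=np.eye(3)-np.outer(v,v);A+=P;b+=P@c
    p=np.linalg.solve(A,b);return p,[np.linalg.norm(np.cross(ray(c,u)[1],p-c['c'])) for c,u in cu]
def proj(cam,p):
    q=cam['R'].T@(np.array(p)-cam['c']);fx,fy,cx,cy=cam['K'];return np.array([fx*q[0]/q[2]+cx,fy*q[1]/q[2]+cy])
E
python3 - <<'E'
from h import *
print(status.get_obs())
for n in('scene','side','wrist'):
    f,c=snap(n,n+'0.png');print(n,c['c'],c['R'][:,2],c['K'])
a=cv2.imread('pics/scene0.png');b=cv2.imread('pics/side0.png')
for n,i in(('a',a),('b',b)): cv2.imwrite(f'pics/{n}.png',cv2.resize(i,(800,600),interpolation=cv2.INTER_CUBIC))
E
```

```text
{'t': 0.0, 'qpos': array([ 1.10999486e+00,  4.23828077e-01,  1.63069356e+00, -1.14087812e-05,
        1.08855819e+00, -1.90125917e-02]), 'qvel': array([-1.65390159e-03, -1.39064325e-03,  1.47070869e-03, -9.10710245e-06,
       -4.53823284e-05, -1.07957139e-03]), 'joint_torque': array([-2.82794990e-04, -5.44623435e+01, -2.73669595e+01,  6.43884321e-02,
        2.27230776e-02, -1.45501899e-04]), 'ee_pos': array([266.97878759, 564.53367519, 240.90822875]), 'orientation': array([-6.88246968e-01, -3.06492363e+00,  2.27267224e-03]), 'ft_force': array([ 0.37452795, -0.34498792,  0.29042164]), 'moment': array([ 0.0569102 ,  0.01431194, -0.00163422]), 'grasp_force': 0.0, 'width': 88.08301443604527}
scene [1612.83437666 -398.33521893 1068.89669838] [-0.72515536  0.2868512  -0.62599209] (489.70265833383075, 489.70265833383075, 265.8177727415982, 197.72612965918447)
side [ 492.95567477 -672.50094161  742.28440788] [ 0.03351096  0.77210368 -0.63461243] (360.2760308399077, 360.2760308399077, 248.53886311804172, 187.68536220478745)
wrist [197.80095424 597.07811611 382.63089591] [ 0.25117824 -0.12045421 -0.96041672] (314.38867456719805, 314.38867456719805, 254.89779111587418, 194.5246265005753)
```

View pics/a.png

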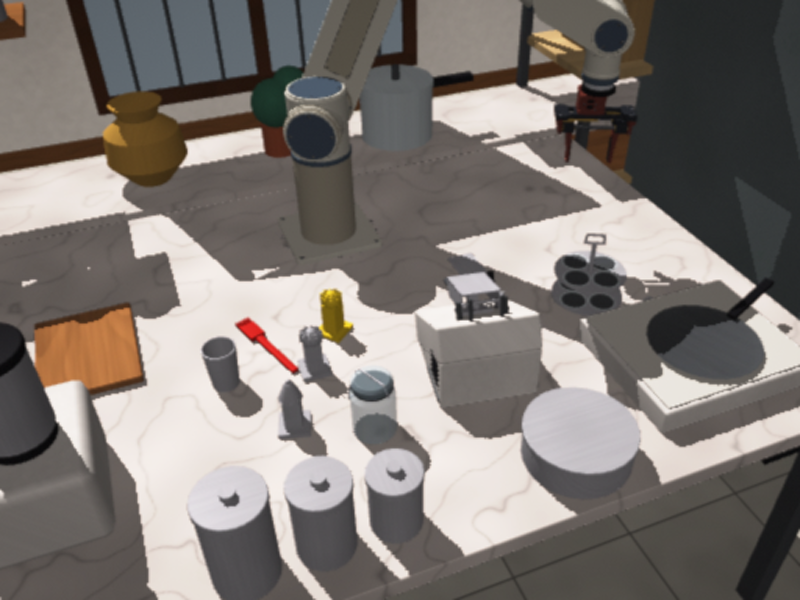

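View pics/b.png

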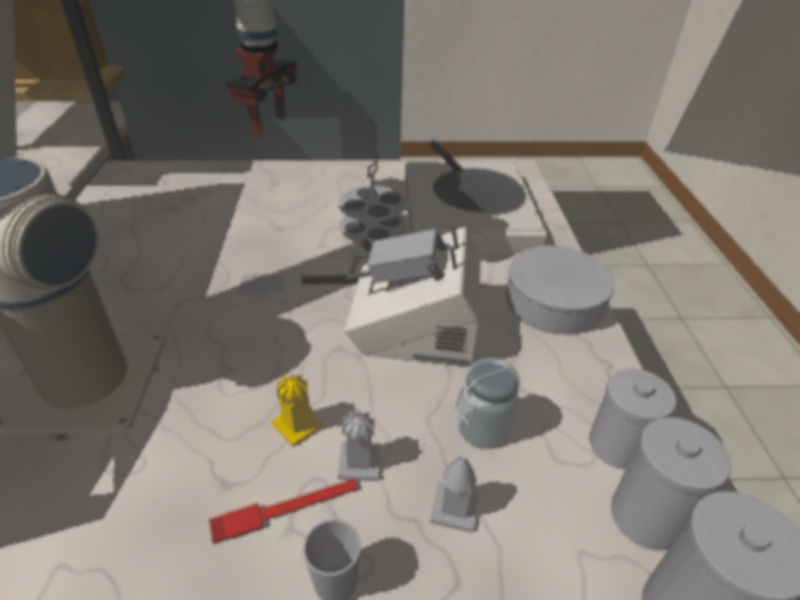

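The scene and side pictures show the machine at scene (480,340) and side (415,290). The plain scraper is at scene (312,350) and side (358,440), with the reamer at scene (292,410), the yellow look-alike at scene (333,315), and the jar between machine and reamer. Next I'll view enlarged crops of the machine and scraper.

Run:
```python
from h import *
a=cv2.imread('pics/scene0.png');b=cv2.imread('pics/side0.png')
def cr(i,x,y,w,h,W,H): return cv2.resize(i[y:y+h,x:x+w],(W,H),interpolation=cv2.INTER_CUBIC)
top=np.hstack([cr(a,260,160,100,100,400,400),cr(b,190,140,125,100,400,400)[:, :]])
bot=np.hstack([cr(a,180,200,50,50,200,200),cr(b,205,255,50,50,200,200),np.zeros((200,400,3),np.uint8)])
cv2.imwrite('pics/c.png',np.vstack([top,bot]))
```

```text
(no output)
```

View pics/c.png

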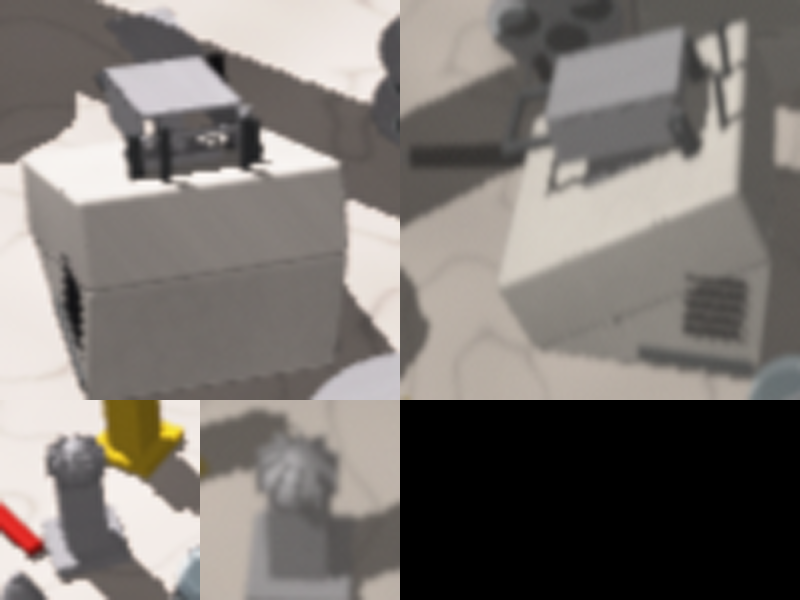

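The enlarged crops show the machine's top-face corners at scene crop (80,205), (340,165) and (22,160), and at side crop (740,190), (745,22) and (500,283). The dome is centred at (75,460) in the scene crop and (298,470) in the side crop.

Run:
```python
from h import *
s=load('scene0.png');d=load('side0.png')
S=lambda u,v:(260+u/4-.4,160+v/4-.4)
D=lambda u,v:(190+(u-400)/3.2-.4,140+v/4-.4)
P={}
for n,a,b,z in(('hi-',(80,205),(740,190),175),('hi+',(340,165),(745,22),175),('lo-',(22,160),(500,283),60)):
    p,e=tri((s,S(*a)),(d,D(*b)));print(n,p.round(1),np.round(e,1),onz(s,S(*a),z).round(1),onz(d,D(*b),z).round(1)); P[n]=(onz(s,S(*a),z)+onz(d,D(*b),z))/2
print('bb',onz(s,S(92,398),0),onz(s,S(333,362),0))
p,e=tri((s,(198.75,215)),(d,(229.5,272.5)));print('dome',p,e)
dm=P['hi-']-P['lo-'];dy=P['hi+']-P['hi-']
print(dm,np.linalg.norm(dm[:2]),np.degrees(np.arctan2(dm[1],dm[0])),dy,np.linalg.norm(dy),np.degrees(np.arctan2(-dy[0],dy[1])))
```

```text
hi- [642.2  26.7 169.4] [1.1 1.1] [647.1  25.1 175. ] [641.   18.2 175. ]
hi+ [672.9 219.1 170. ] [0.4 0.4] [677.6 216.1 175. ] [671.3 210.5 175. ]
lo- [449.6  59.8  58.7] [1.1 1.1] [452.3  58.1  60. ] [449.2  60.   60. ]
bb [668.14729184  27.84565983   0.        ] [703.44568019 214.18066103   0.        ]
dome [ 475.42857236 -170.93475953   86.63767738] [np.float64(0.5470192929182643), np.float64(0.5470192929183137)]
[193.25896799 -37.42286866 115.        ] 196.84892635829908 -10.95917980611367 [3.04785103e+01 1.91687845e+02 5.68434189e-14] 194.09577450510182 -9.03444425715288
```

```bash
cat >> h.py <<'E'
HUB=dict(o=np.array([559,141,122.7]),yaw=-9.7)
def hubR():
    return (R.from_euler('z',HUB['yaw'],degrees=True)*R.from_euler('y',-30,degrees=True)).as_matrix()
def h2w(p): return HUB['o']+hubR()@np.array(p,float)
def toolR(ydir,zdir):
    z=np.array(zdir)/np.linalg.norm(zdir);y=np.array(ydir)-np.dot(ydir,z)*z;y/=np.linalg.norm(y)
    return np.column_stack([np.cross(y,z),y,z])
def plan(p,Rt,label=''):
    o=status.get_obs();R0=R.from_rotvec(o['orientation'])
    s=R0.inv().apply(np.array(p)-o['ee_pos']);r=(R0.inv()*R.from_matrix(Rt)).as_rotvec()
    print(label,'shift',s.round(1),'turn',r.round(3),'rows>=',max(np.linalg.norm(s)/50,np.degrees(np.linalg.norm(r))/8.59).round(1))
E
python3 - <<'E'
from h import *
H=hubR();print(H.round(3))
s=load('scene0.png');print('idli',onz(s,(590/1.5625,290/1.5625),60), 'turner',onz(load('side0.png'),(330/1.5625,280/1.5625),15))
print('bar',h2w([-83,0,22]))
plan(h2w([-83,0,22+140]),toolR(H[:,0],-H[:,2]),'pre')
E
```

```text
[[ 0.854  0.168 -0.493]
 [-0.146  0.986  0.084]
 [ 0.5   -0.     0.866]]
idli [527.92698214 438.29807224  60.        ] turner [410.74887944 257.88937372  15.        ]
bar [477.30478952 154.96441806 100.25255888]
pre shift [-297.8 -299.3   19.9] turn [-0.448 -0.339  1.267] rows>= 9.2
```

```bash
r='[-298,-299,20,-0.448,-0.339,1.267,100]'; python3 -m inch '[[[-298,-299,20,-0.448,-0.339,1.267,45],[-298,-299,20,-0.448,-0.339,1.267,45],[-298,-299,20,-0.448,-0.339,1.267,45],[-298,-299,20,-0.448,-0.339,1.267,45],[-298,-299,20,-0.448,-0.339,1.267,45],[-298,-299,20,-0.448,-0.339,1.267,45],[-298,-299,20,-0.448,-0.339,1.267,45],[-298,-299,20,-0.448,-0.339,1.267,45],[-298,-299,20,-0.448,-0.339,1.267,45],[-298,-299,20,-0.448,-0.339,1.267,45],[-298,-299,20,-0.448,-0.339,1.267,45],[-298,-299,20,-0.448,-0.339,1.267,45],[-298,-299,20,-0.448,-0.339,1.267,45],[-298,-299,20,-0.448,-0.339,1.267,45]]]'
python3 - <<'E'
from h import *
H=hubR();plan(h2w([-83,0,162]),toolR(H[:,0],-H[:,2]))
f,c=snap('wrist','w1.png')
g=cv2.resize(f[:,:,::-1],(800,600),interpolation=cv2.INTER_CUBIC);cv2.imwrite('pics/w1v.png',g)
for n,p in dict(bar=[-83,0,22],c1=[-40,-38,43],c2=[-40,38,43],c3=[76,-38,43],c4=[76,38,43],lowL=[-115,-100,-6],lowR=[-115,100,-6],hiL=[115,-100,-6],knob=[-62,55,50]).items(): print(n,(proj(c,h2w(p))*1.5625).round())
E
```

```text
t: 1.55
ee_pos: [408.8, 167.8, 221.8]
orientation: [2.066, 1.744, 0.469]
ft_force: [0.1, 0.6, -0.1]
width: 39.5
grasp_force: 0.0
 shift [-1.1 -0.5  0.1] turn [ 0.    -0.001  0.001] rows>= 0.0
bar [399. 297.]
c1 [474. 370.]
c2 [480. 238.]
c3 [675. 370.]
c4 [698. 238.]
lowL [354. 423.]
lowR [345. 121.]
hiL [679. 423.]
knob [440. 207.]
```

View pics/w1v.png

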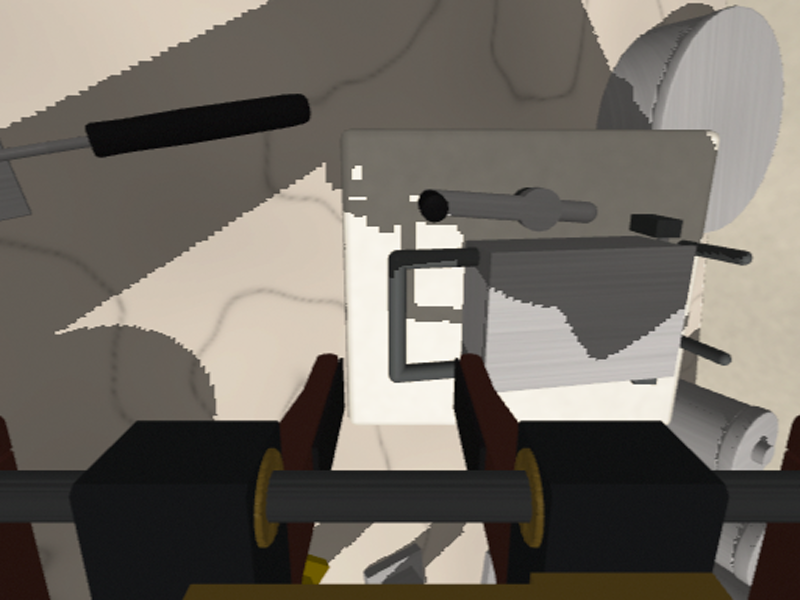

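The wrist view shows the grip bar spanning (398,258) to (398,380), the lever pivot at (540,205), the knob at (432,206) and face corners at (342,130), (352,423) and (718,132). The bar sits about 20 px below its predicted position, so I'll check with a second view for parallax.

```bash
python3 -m inch '[[[-30,0,40,0,0,0,45],[-30,0,40,0,0,0,45],[-30,0,40,0,0,0,45],[-30,0,40,0,0,0,45]]]'
python3 - <<'E'
from h import *
c=load('w1.png')
for n,p in dict(piv=[0,55,30],knobtop=[-62,55,62],lowL=[-115,-100,-6],lowR=[-115,100,-6],hiL=[115,-100,-6],hiR=[115,100,-6]).items(): print(n,(proj(c,h2w(p))*1.5625).round())
f,c=snap('wrist','w2.png')
g=cv2.resize(f[:,:,::-1],(800,600),interpolation=cv2.INTER_CUBIC);cv2.imwrite('pics/w2v.png',g)
for n,p in dict(bar=[-83,0,22]).items(): print(n,(proj(c,h2w(p))*1.5625).round())
E
```

```text
t: 2.0
ee_pos: [423.8, 135.0, 187.7]
orientation: [2.066, 1.743, 0.47]
ft_force: [0.5, -0.8, -0.5]
width: 39.6
grasp_force: 0.0
piv [551. 204.]
knobtop [442. 209.]
lowL [354. 423.]
lowR [345. 121.]
hiL [679. 423.]
hiR [733. 122.]
bar [398. 260.]
```

View pics/w2v.png

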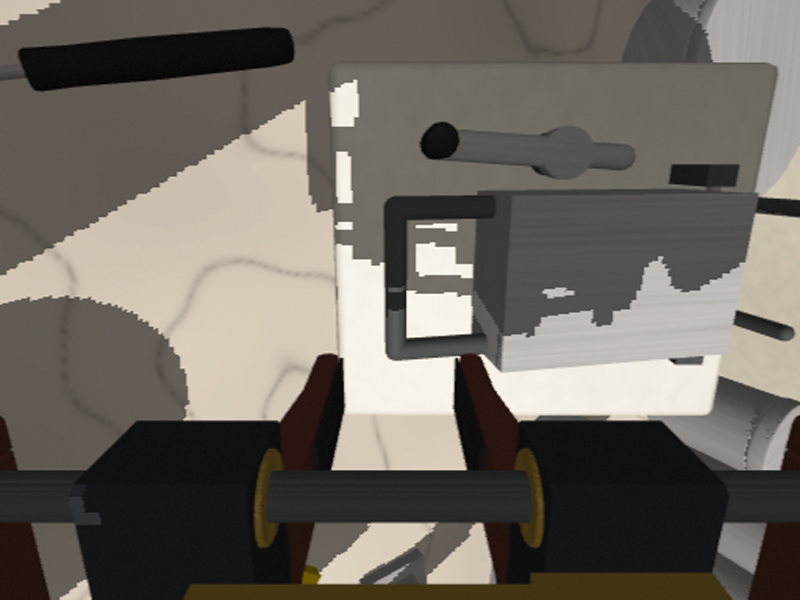

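The second view shows the bar spanning (397,200) to (397,355), with the lever pivot at (566,152), the knob top at (440,140) and face corners at (332,65), (775,65) and (712,412).

Run:
```python
from h import *
a=load('w1.png');b=load('w2.png');k=1.5625
H=hubR()
for n,u,v in(('bar',(398,319),(396.5,278)),('bar+',(398,258),(396.5,203)),('bar-',(398,380),(396.5,353)),('piv',(540,200),(567,147)),('knob',(433,206),(440,140)),('lowR',(343,130),(332,65)),('hiR',(718,131),(776,65)),('hiL',(672,423),(712,412)),('cov+',(490,248),(510,192)),('cov-',(492,391),(502,371))):
    p,e=tri((a,np.array(u)/k),(b,np.array(v)/k));print(n,p.round(1),'hub',(H.T@(p-HUB['o'])).round(1),np.round(e,1))
```

```text
bar [450.7 163.1 147. ] hub [-83.5   3.5  76.3] [0. 0.]
bar+ [460.7 189.9 137.8] hub [-83.5  31.6  65.6] [0. 0.]
bar- [440.  138.1 158.1] hub [-83.5 -22.9  89.1] [0. 0.]
piv [569.6 194.7 125.5] hub [ 2.6 54.7  1.7] [0.6 0.6]
knob [485.3 210.2 136.8] hub [-65.9  55.8  54.4] [0.1 0.1]
lowR [483.2 251.2  49.4] hub [-117.4   95.8  -16.8] [0.1 0.1]
hiR [675.8 217.4 167.6] hub [111.   94.9 -12.2] [0.2 0.2]
hiL [645.9  20.4 168.2] hub [ 114.5 -104.2  -13.6] [0.2 0.2]
cov+ [504.  186.4 155.3] hub [-37.3  35.5  59.2] [0.1 0.1]
cov- [518.2  84.3 125.7] hub [-25.  -62.8  17.9] [1.6 1.6]
```

Run:
```python
from h import *
d=load('side0.png');a=load('w1.png');b=load('w2.png');k=1.5625
for t in(0,.15,.3,.45):
    for y in (32,-32):
        p=h2w([72-155*np.cos(t),y,22+155*np.sin(t)]);q=proj(d,p);print(t,y,'crop c',((q[0]-190+.4)*3.2+400).round(),((q[1]-140+.4)*4).round(),end=' | ')
    m=h2w([72-155*np.cos(t),-2,22+155*np.sin(t)]);print('w1',(proj(a,m)*k).round(),'w2',(proj(b,m)*k).round())
i=cv2.imread('pics/side0.png');cv2.imwrite('pics/bar.png',cv2.resize(i[145:200,200:290],(800,489),interpolation=cv2.INTER_CUBIC))
```

```text
0 32 crop c 538.0 126.0 | 0 -32 crop c 526.0 180.0 | w1 [399. 300.] w2 [398. 264.]
0.15 32 crop c 527.0 102.0 | 0.15 -32 crop c 514.0 155.0 | w1 [402. 311.] w2 [402. 274.]
0.3 32 crop c 519.0 77.0 | 0.3 -32 crop c 506.0 129.0 | w1 [413. 324.] w2 [415. 286.]
0.45 32 crop c 515.0 50.0 | 0.45 -32 crop c 501.0 101.0 | w1 [432. 339.] w2 [439. 301.]
```

View pics/bar.png

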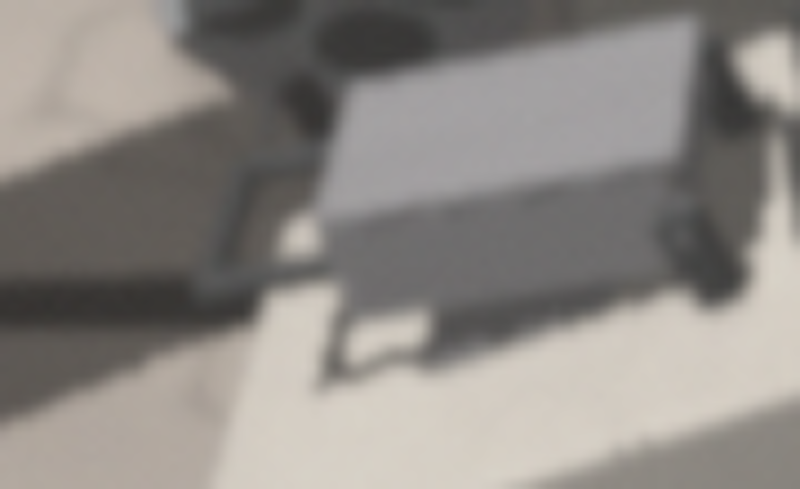

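The side crop shows the bar ends at (240,165) and (205,290), so the cover is already about 0.17 rad ajar. I'll triangulate the bar with this view.

Run:
```python
from h import *
d=load('side0.png');a=load('w1.png');b=load('w2.png');k=1.5625;H=hubR()
for n,s,u,v in(('mid',(225.05,170.6),(398,319),(396.5,278)),('+',(227,163.6),(398,258),(396.5,203)),('-',(223.1,177.6),(398,380),(396.5,353))):
    p,e=tri((d,s),(a,np.array(u)/k),(b,np.array(v)/k));print(n,p.round(1),'hub',(H.T@(p-HUB['o'])).round(1),np.round(e,1))
```

```text
mid [461.1 154.7 126.6] hub [-83.6  -3.   52.8] [0.2 1.  1.1]
+ [466.1 187.3 127.7] hub [-83.6  30.   54. ] [0.2 0.6 0.7]
- [455.2 120.2 127.5] hub [-83.1 -38.   53.6] [1.  1.3 1. ]
```

```bash
sed -i 's/np.array(\[559,141,122.7\])/np.array([555.7,138.5,122.4])/; s/yaw=-9.7/yaw=-9.4/' h.py
python3 - <<'E'
from h import *
H=hubR();g=np.array([461,154.7,126.6])
print('hub bar',H.T@(g-HUB['o']))
plan(g-4*H[:,2],toolR(H[:,0],-H[:,2]))
E
```

```text
hub bar [-81.10275353   0.51550039  51.67443884]
 shift [25.2 -1.9 73.8] turn [ 0.002  0.001 -0.005] rows>= 1.6
```

```bash
python3 -m inch '[[[25,-2,15,0,0,0,45],[25,-2,35,0,0,0,45],[25,-2,55,0,0,0,45],[25,-2,74,0,0,0,45],[25,-2,74,0,0,0,45],[25,-2,74,0,0,0,0],[25,-2,74,0,0,0,0],[25,-2,74,0,0,0,0],[25,-2,74,0,0,0,0],[25,-2,74,0,0,0,0]]]'
```

```text
t: 3.05
ee_pos: [462.0, 154.7, 125.5]
orientation: [2.071, 1.747, 0.461]
ft_force: [-5.3, 3.1, -1.7]
width: 9.3
grasp_force: 30.0
```

Run:
```python
from h import *
H=hubR();o=status.get_obs();p=H.T@(o['ee_pos']-HUB['o']);print(p)
t0=np.arctan2(p[2]-22,72-p[0]);r=np.hypot(p[2]-22,72-p[0]);print(t0,r)
for i,t in enumerate(np.linspace(t0,2.3,22)[1:]): print([round(-155*(np.cos(t)-np.cos(t0))),round(-155*(np.sin(t)-np.sin(t0))),round(.52*(t-t0)/(2.3-t0),2)],round(t,2))
```

```text
[-80.77815024   0.69439967  50.17561657]
0.1823726114953846 155.35452539334528
[4, -15, np.float64(0.02)] 0.28
[9, -30, np.float64(0.05)] 0.38
[15, -44, np.float64(0.07)] 0.48
[23, -58, np.float64(0.1)] 0.59
[33, -70, np.float64(0.12)] 0.69
[43, -82, np.float64(0.15)] 0.79
[55, -92, np.float64(0.17)] 0.89
[67, -101, np.float64(0.2)] 0.99
[81, -109, np.float64(0.22)] 1.09
[95, -116, np.float64(0.25)] 1.19
[110, -121, np.float64(0.27)] 1.29
[125, -124, np.float64(0.3)] 1.39
[140, -126, np.float64(0.32)] 1.49
[156, -127, np.float64(0.35)] 1.59
[172, -126, np.float64(0.37)] 1.69
[187, -123, np.float64(0.4)] 1.8
[202, -119, np.float64(0.42)] 1.9
[217, -113, np.float64(0.45)] 2.0
[230, -106, np.float64(0.47)] 2.1
[244, -97, np.float64(0.5)] 2.2
[256, -87, np.float64(0.52)] 2.3
```

Radius is 155.4, which matches the given 155. First I'll do part of the arc.

```bash
python3 -m inch '[[[0,4,-15,0.02,0,0,0],[0,9,-30,0.05,0,0,0],[0,15,-44,0.07,0,0,0],[0,23,-58,0.1,0,0,0],[0,33,-70,0.12,0,0,0],[0,43,-82,0.15,0,0,0],[0,55,-92,0.17,0,0,0],[0,67,-101,0.2,0,0,0],[0,67,-101,0.2,0,0,0]]]'; python3 -c "
from h import *
H=hubR();o=status.get_obs();print(H.T@(o['ee_pos']-HUB['o']))
f,c=snap('side','s3.png')
m=h2w([72-155*np.cos(.99),0,22+155*np.sin(.99)]);q=proj(c,m);print(q)
x,y=int(q[0]),int(q[1]);cv2.imwrite('pics/s3v.png',cv2.resize(f[y-60:y+90,x-80:x+120,::-1],(800,600),interpolation=cv2.INTER_CUBIC))"
```

```text
t: 3.95
ee_pos: [468.8, 153.4, 247.3]
orientation: [2.211, 1.859, 0.292]
ft_force: [-20.0, 10.9, 10.1]
width: 9.0
grasp_force: 30.0
[-13.92088021   0.49067552 152.21042874]
[227.14722279 134.26937928]
```

View pics/s3v.png

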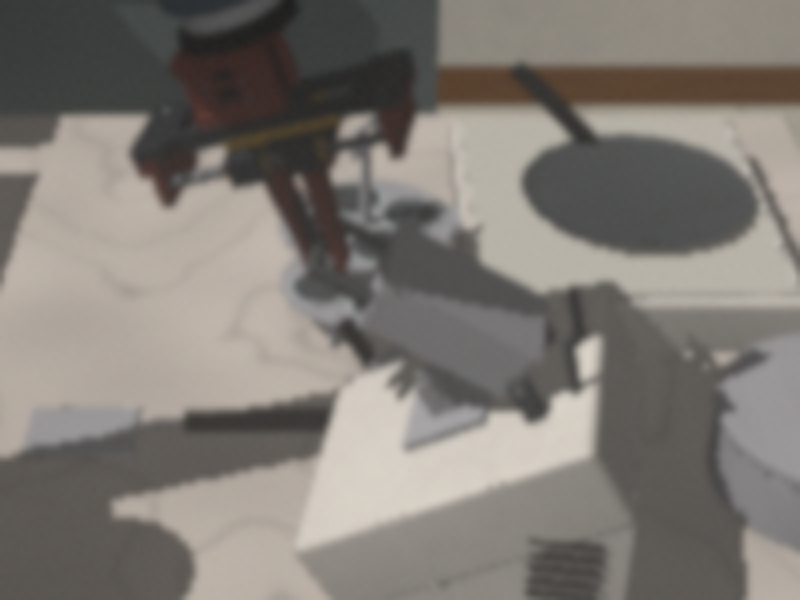

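The cover is about 1 rad open, with the bar still in the fingers near (320,265). I'll work out the rest of the arc.

Run:
```python
from h import *
H=hubR();o=status.get_obs();T=R.from_rotvec(o['orientation']);p=o['ee_pos'];h=H.T@(p-HUB['o']);t0=np.arctan2(h[2]-22,72-h[0]);print(t0,np.hypot(h[2]-22,72-h[0]))
b0=h2w([72-155*np.cos(t0),0,22+155*np.sin(t0)])
for t in np.linspace(t0,2.32,14)[1:]: print(T.inv().apply(h2w([72-155*np.cos(t),0,22+155*np.sin(t)])-b0).round(),round(.33*(t-t0)/(2.3-t0),2),round(t,2))
```

```text
0.9827122001310427 156.03526217764008
[  0.  12. -11.] 0.03 1.09
[  0.  24. -20.] 0.05 1.19
[  0.  38. -29.] 0.08 1.29
[  0.  53. -35.] 0.1 1.39
[  0.  68. -41.] 0.13 1.5
[  1.  83. -44.] 0.15 1.6
[  1.  99. -46.] 0.18 1.7
[  1. 115. -47.] 0.21 1.81
[  1. 131. -46.] 0.23 1.91
[  1. 146. -43.] 0.26 2.01
[  1. 162. -38.] 0.28 2.11
[  1. 176. -32.] 0.31 2.22
[  1. 191. -25.] 0.34 2.32
```

```bash
python3 -m inch '[[[0,12,-11,0.03,0,0,0],[0,24,-20,0.05,0,0,0],[0,38,-29,0.08,0,0,0],[0,53,-35,0.1,0,0,0],[0,68,-41,0.13,0,0,0],[1,83,-44,0.15,0,0,0],[1,99,-46,0.18,0,0,0],[1,115,-47,0.21,0,0,0],[1,131,-46,0.23,0,0,0],[1,146,-43,0.26,0,0,0],[1,155,-40,0.27,0,0,0],[1,155,-40,0.27,0,0,0]]]'; python3 -c "
from h import *
H=hubR();o=status.get_obs();h=H.T@(o['ee_pos']-HUB['o']);print(h,np.arctan2(h[2]-22,72-h[0]),np.hypot(h[2]-22,72-h[0]))"
```

```text
t: 5.2
ee_pos: [605.4, 129.8, 333.6]
orientation: [2.373, 1.998, 0.045]
ft_force: [-0.7, -5.4, 4.3]
width: 9.6
grasp_force: 30.0
[149.31446535  -0.51127782 157.70013058] 2.088672335912384 156.17955049011317
```

```bash
python3 -m inch '[[[0,8,2,0,0,0,0],[0,16,4,0,0,0,0],[0,24,7,0,0,0,0],[0,31,9,0,0,0,0],[0,36,12,0,0,0,0],[0,36,12,0,0,0,0],[0,36,12,0,0,0,0]]]'; python3 -c "
from h import *
H=hubR();o=status.get_obs();h=H.T@(o['ee_pos']-HUB['o']);print(h,np.arctan2(h[2]-22,72-h[0]),np.hypot(h[2]-22,72-h[0]))"
```

```text
t: 5.9
ee_pos: [636.8, 125.2, 327.5]
orientation: [2.376, 2.002, 0.041]
ft_force: [-25.5, -0.9, 31.5]
width: 9.1
grasp_force: 30.0
[1.73765107e+02 1.00169503e-01 1.36521985e+02] 2.297281514751092 153.20385814928133
```

```bash
python3 -m inch '[[[0,3,-3,0,0,0,0],[0,5,-4,0,0,0,0],[0,5,-4,0,0,0,0]]]'; python3 -c "
from h import *
H=hubR();o=status.get_obs();h=H.T@(o['ee_pos']-HUB['o']);print(h,np.arctan2(h[2]-22,72-h[0]),np.hypot(h[2]-22,72-h[0]))"
```

```text
t: 6.2
ee_pos: [637.0, 125.1, 327.6]
orientation: [2.382, 2.009, 0.026]
ft_force: [-35.2, 2.2, 21.9]
width: 9.3
grasp_force: 30.0
[1.73905840e+02 3.73096308e-02 1.36496064e+02] 2.298080182973875 153.27801188911357
```

The cover didn't move when pushed 5 mm further, so it is on its stop. I'll release and move above the scraper.

```bash
python3 -m inch '[[[0,0,0,0,0,0,50],[0,0,0,0,0,0,50],[0,0,0,0,0,0,50],[0,0,-30,0,0,0,50],[0,0,-60,0,0,0,50],[0,0,-80,0,0,0,50],[0,0,-80,0,0,0,50]]]'
python3 - <<'E'
from h import *
y=[np.cos(np.radians(-10)),np.sin(np.radians(-10)),0]
plan([475,-171,240],toolR(y,[0,0,-1]))
E
```

```text
t: 6.9
ee_pos: [642.6, 125.2, 410.6]
orientation: [2.371, 1.998, 0.055]
ft_force: [1.1, 0.2, -0.3]
width: 43.6
grasp_force: 0.0
 shift [-320.5 -124.   163.8] turn [ 0.054 -0.001  0.004] rows>= 7.6
```

```bash
python3 -m inch '[[[-100,-40,0,0,0,0,100],[-100,-40,0,0,0,0,100],[-100,-40,0,0,0,0,100],[-320,-124,164,0.054,0,0,100],[-320,-124,164,0.054,0,0,100],[-320,-124,164,0.054,0,0,100],[-320,-124,164,0.054,0,0,100],[-320,-124,164,0.054,0,0,100],[-320,-124,164,0.054,0,0,100],[-320,-124,164,0.054,0,0,100],[-320,-124,164,0.054,0,0,100],[-320,-124,164,0.054,0,0,100],[-320,-124,164,0.054,0,0,100]]]'
python3 - <<'E'
from h import *
f,c=snap('wrist','w4.png');cv2.imwrite('pics/w4v.png',cv2.resize(f[:,:,::-1],(800,600),interpolation=cv2.INTER_CUBIC))
g,s=snap('side','s4.png');x,y=215,30
f2=cv2.resize(f[100:300,150:400,::-1],(500,400),interpolation=cv2.INTER_CUBIC)
print(status.get_obs()['ee_pos'],[ (proj(c,p)*1.5625).round() for p in ([475,-171,86],[475,-171,106],[475,-171,10])])
E
```

```text
t: 8.2
ee_pos: [474.0, -170.1, 238.4]
orientation: [-2.399, -2.025, 0.006]
ft_force: [-0.7, -0.2, -0.2]
width: 87.8
grasp_force: 0.0
[ 473.66407004 -170.19255387  238.32559242] [array([401., 290.]), array([401., 299.]), array([401., 265.])]
```

View pics/w4v.png

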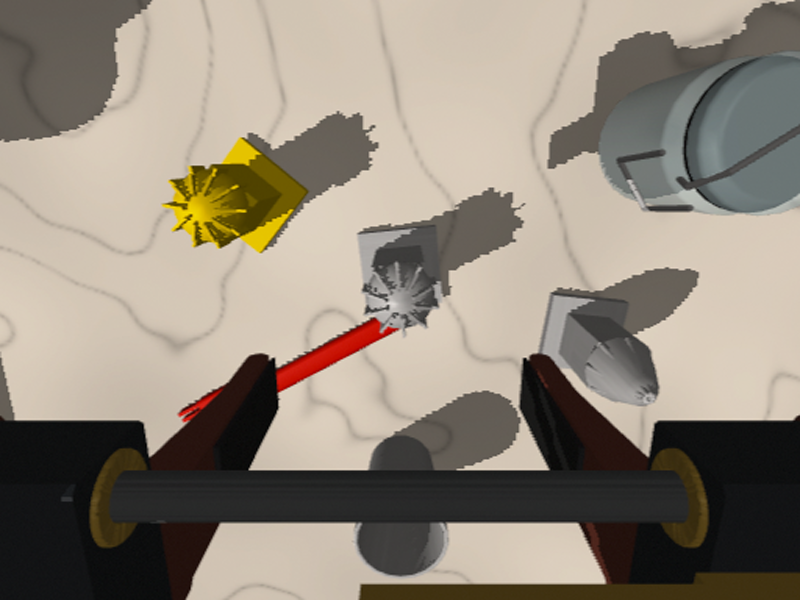

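The wrist view puts the dome top at (400,298), as predicted. The foot's far edge runs from (358,234) to (437,226), the reamer is clear to the right and the brush end lies below the dome.

Run:
```python
from h import *
c=load('w4.png');k=1.5625
a=onz(c,np.array((358,234))/k,10);b=onz(c,np.array((437,226))/k,10);e=b-a;print(a,b,np.linalg.norm(e),np.degrees(np.arctan2(e[1],e[0])))
t=onz(c,np.array((400,298))/k,106);print(t)
n=np.array([e[1],-e[0],0])/np.linalg.norm(e);print('foot ctr',(a+b)/2+30*n)
ctr=(t+(a+b)/2+30*n)/2;ctr[2]=52
plan(ctr,toolR(e,[0,0,-1]))
```

```text
[ 446.74044969 -142.08899852   10.        ] [ 506.29282819 -146.12971775   10.        ] 59.68930554829553 -3.881656033744332
[ 474.2491385  -170.30907888  106.        ]
foot ctr [ 474.48576296 -174.04053824   10.        ]
 shift [ -1.6   1.8 186.3] turn [-0.004  0.001 -0.101] rows>= 3.7
```

```bash
python3 -m inch '[[[-1.5,1.5,40,0,0,-0.1,100],[-1.5,1.5,80,0,0,-0.1,100],[-1.5,1.5,115,0,0,-0.1,100],[-1.5,1.5,150,0,0,-0.1,100],[-1.5,1.5,175,0,0,-0.1,100],[-1.5,1.5,186,0,0,-0.1,100],[-1.5,1.5,186,0,0,-0.1,100]]]' && python3 -m inch '[[[0,0,0,0,0,0,0],[0,0,0,0,0,0,0],[0,0,0,0,0,0,0],[0,0,0,0,0,0,0],[0,0,0,0,0,0,0],[0,0,0,0,0,0,0],[0,0,0,0,0,0,0],[0,0,0,0,0,0,0]]]'
```

```text
t: 9.0
ee_pos: [472.5, -172.1, 50.7]
orientation: [-2.293, -2.139, 0.009]
ft_force: [-0.7, 0.3, 0.0]
width: 87.8
grasp_force: 0.0
t: 9.8
ee_pos: [473.3, -172.7, 51.8]
orientation: [-2.296, -2.14, 0.006]
ft_force: [1.7, -0.2, 3.6]
width: 41.2
grasp_force: 30.0
```

Width is 41 rather than 34, probably because the finger tops touch the dome. I'll regrip a little lower.

```bash
python3 -m inch '[[[0,0,0,0,0,0,70],[0,0,0,0,0,0,70],[0,0,0,0,0,0,70],[0,0,4,0,0,0,70],[0,0,4,0,0,0,70],[0,0,4,0,0,0,0],[0,0,4,0,0,0,0],[0,0,4,0,0,0,0],[0,0,4,0,0,0,0],[0,0,4,0,0,0,0],[0,0,4,0,0,0,0],[0,0,4,0,0,0,0]]]'; python3 -c "
from h import *
f,c=snap('wrist','w5.png');cv2.imwrite('pics/w5v.png',cv2.resize(f[:,:,::-1],(800,600),interpolation=cv2.INTER_CUBIC))"
```

```text
t: 11.0
ee_pos: [473.1, -172.7, 47.7]
orientation: [-2.296, -2.139, 0.007]
ft_force: [0.5, 0.1, 0.8]
width: 39.6
grasp_force: 29.4
```

View pics/w5v.png

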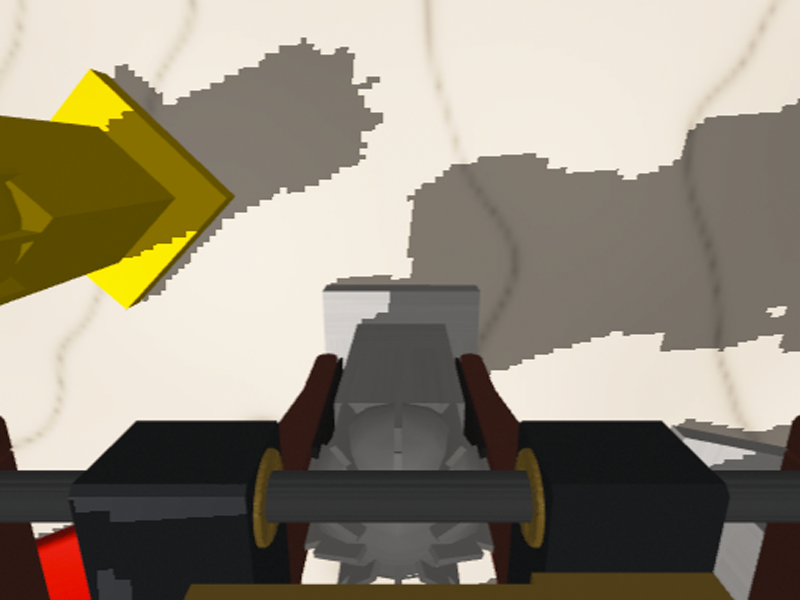

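The pads sit square to the foot but touch the dome fins near (335,440), so I need a tilted grasp that passes under the dome. I'll check the neighbours' clearance for that.

Run:
```python
from h import *
s=load('scene0.png');d=load('side0.png');c=load('w4.png');k=1.5625
print('yellow dome',tri((s,(332/k,300/k)),(d,(292/k,392/k)),(c,np.array((205,208))/k)), 'foot near corner',onz(c,np.array((307,190))/k,10),onz(c,np.array((262,250))/k,10))
ctr=np.array([473.3,-172.6])
a=np.radians(-3.9);X=np.array([np.cos(a),np.sin(a),0]);Y=np.array([-np.sin(a),np.cos(a),0])
for ph in(30,38):
    p=np.radians(ph);zt=-np.cos(p)*np.array([0,0,1])+np.sin(p)*X
    print(ph);plan([*ctr,40],toolR(Y,zt));plan(np.array([*ctr,40])-zt*110,toolR(Y,zt))
print(status.get_obs()['qpos'])
```

```text
yellow dome (array([370.82494555, -99.27653561,  79.90242296]), [np.float64(4.0614685757589575), np.float64(2.9343279141590175), np.float64(5.046059645711901)]) foot near corner [ 415.92789155 -104.01246844   10.        ] [ 372.31523307 -141.79638299   10.        ]
30
 shift [0.1 0.3 7.7] turn [-0.416 -0.414 -1.533] rows>= 10.9
 shift [ -0.1 -55.3 -87.2] turn [-0.416 -0.414 -1.533] rows>= 10.9
38
 shift [0.1 0.3 7.7] turn [-0.525 -0.522 -1.509] rows>= 11.2
 shift [ -0.1 -67.9 -78.6] turn [-0.525 -0.522 -1.509] rows>= 11.2
[-0.37228774  0.57021211  1.99122685 -0.0042662   0.58524882 -0.29821215]
```

A tilted grasp would hit the yellow look-alike. I'll try lifting with the present square grip and check that the head follows without slipping.

```bash
python3 -m inch '[[[0,0,-4,0,0,0,0],[0,0,-10,0,0,0,0],[0,0,-20,0,0,0,0],[0,0,-30,0,0,0,0],[0,0,-30,0,0,0,0],[0,0,-30,0,0,0,0]]]'; python3 -c "
from h import *
a=cv2.imread('pics/w5.png',0).astype(int);f,c=snap('wrist','w6.png');b=cv2.cvtColor(f,cv2.COLOR_RGB2GRAY).astype(int)
for col in (215,240,270,295): print(col,a[170:225:3,col],b[170:225:3,col])
o=status.get_obs();print(o['ft_force'],o['width'],o['grasp_force'])"
```

```text
t: 11.65
ee_pos: [473.3, -172.7, 78.2]
orientation: [-2.296, -2.14, 0.006]
ft_force: [0.2, -0.3, -3.3]
width: 39.8
grasp_force: 29.8
215 [238 238 238 190  88  75 208 206 209 209 209 206 207 207 207 210 207 206
 206] [240 240 240 240 128  77 210 209 211 211 211 208 211 210 210 212 209 209
 210]
240 [237 237 126 121  87  75 206 203 204 209 207  98  99  75  75  74  75  76
  75] [239 239 239 239 126  75 208 205 206 211 209 105 100  76  78  76  76  76
  76]
270 [120 119 120 120  86  75  97  97  97 101  99  98  99  73  76  74  75  76
  73] [121 120 121 121  88  76  98  98  98 101 100 100 100  75  77  75  77  77
  74]
295 [118 119 119 119  97  75  98  96  95 100  99  98 100  98  99  98 100 100
 100] [120 121 121 121  87  75  98  97  97 103 100 100  99 100 100 100 100 101
 101]
[ 0.24112477  0.06243011 -3.74603312] 39.94963710551367 29.769176416739356
```

The foot edge stays fixed in the wrist view (weight about 3.6 N), so the grip holds. I'll lift and stage beside the post to measure it.

```bash
python3 -m inch '[[[0,0,-40,0,0,0,0],[0,0,-80,0,0,0,0],[0,0,-120,0,0,0,0],[0,0,-160,0,0,0,0],[0,0,-170,0,0,0,0]]]'
python3 - <<'E'
from h import *
H=hubR();plan(h2w([0,-80,140]),toolR(H[:,0],-H[:,2]))
E
```

```text
t: 12.2
ee_pos: [475.9, -173.3, 251.3]
orientation: [2.297, 2.14, -0.003]
ft_force: [0.8, 0.3, -3.2]
width: 39.5
grasp_force: 29.8
 shift [243.5 -19.5   7. ] turn [-0.523 -0.022  0.092] rows>= 4.9
```

```bash
python3 -m inch '[[[30,-3,1,-0.06,0,0.01,0],[60,-5,2,-0.13,-0.005,0.02,0],[90,-7,3,-0.19,-0.01,0.03,0],[120,-10,3,-0.26,-0.01,0.05,0],[150,-12,4,-0.32,-0.015,0.06,0],[180,-14,5,-0.39,-0.02,0.07,0],[210,-17,6,-0.45,-0.02,0.08,0],[243,-20,7,-0.52,-0.022,0.09,0],[243,-20,7,-0.52,-0.022,0.09,0],[243,-20,7,-0.52,-0.022,0.09,0]]]'
python3 - <<'E'
from h import *
f,c=snap('wrist','w7.png');cv2.imwrite('pics/w7v.png',cv2.resize(f[:,:,::-1],(800,600),interpolation=cv2.INTER_CUBIC))
for n,p in dict(tip=[0,0,33],s1=[32,32,0],s2=[-32,32,0],s3=[-32,-32,0],piv=[0,55,30],knob=[-62,55,62],lowR=[-115,100,-6],hiR=[115,100,-6]).items(): print(n,(proj(c,h2w(p))*1.5625).round())
H=hubR();print(H.T@(status.get_obs()['ee_pos']-HUB['o']))
E
```

```text
t: 13.2
ee_pos: [469.2, 72.4, 238.4]
orientation: [2.067, 1.762, 0.459]
ft_force: [0.0, -0.1, -4.2]
width: 39.9
grasp_force: 29.8
tip [417. 155.]
s1 [478.  92.]
s2 [356.  92.]
s3 [358. 215.]
piv [419.  28.]
knob [264.   7.]
lowR [190. -53.]
hiR [650. -53.]
[ -5.80546554 -79.94773181 137.80785673]
```

View pics/w7v.png

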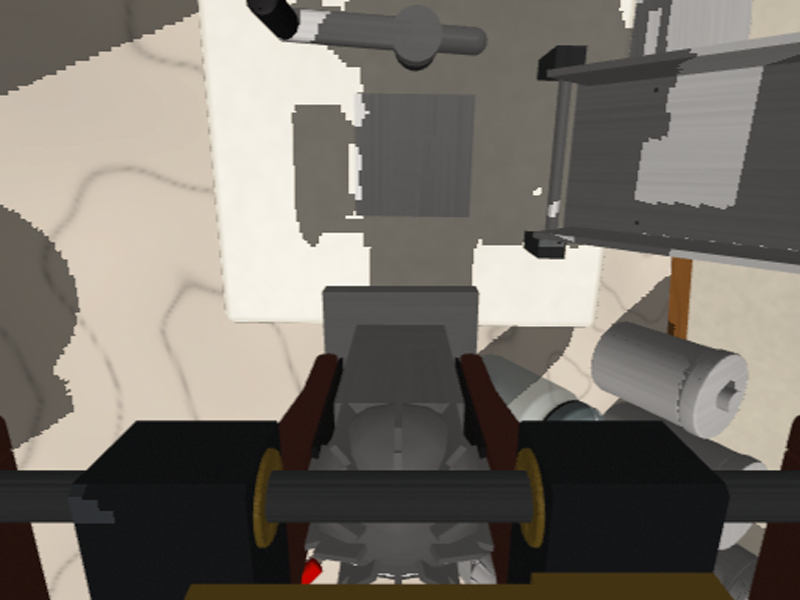

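The wrist view shows the seat from about (358,94) to (472,217) and the open cover clear at right, within a few px of prediction. I'll get the seat and post edges numerically.

Run:
```python
from h import *
g=cv2.imread('pics/w7.png',0).astype(float);np.set_printoptions(linewidth=220)
for r0,r1 in((64,74),(85,112),(122,134)): print('rows',r0,r1,g[r0:r1,222:310].mean(0).round().astype(int))
for c0,c1 in((235,250),(256,278),(285,298)): print('cols',c0,c1,g[50:150,c0:c1].mean(1).round().astype(int))
c=load('w7.png')
for n,p in dict(post=[[10,10,27],[-10,10,27],[-10,-10,27]],tip=[[5.5,5.5,33],[-5.5,5.5,33],[-5.5,-5.5,33]]).items(): print(n,[proj(c,h2w(q)).round(1) for q in p])
```

```text
rows 64 74 [237 237 237 237 229 219 216 214 213 202 189 152 116 117 103  88  88  90  92  92  90  88  89  90  90  90  90  91  92  91  92  91  91  91  90  90  90  90  90  90  89  89  89  89  91  91  90  90  91  91  90  89  89  90
  90  88  87  89  91  91  90  90  91  91  91  92  91  90  91  91  90  88  87  88  89  90  89  91  91  91  90  95 104 107 107 107 106 106]
rows 85 112 [106 183 204 204 200 185 176 158 136 114  89  88  88  88  87  86  86  87  89  89  87  86  87  88  89  88  88  89  89  89  88  88  88  88  88  88  88  88  88  88  88  87  88  88  88  89  89  89  88  87  87  87  86  87
  88  87  87  88  89  88  88  89  89  89  88  87  88  89  89  88  86  85  86  87  87  88  88  88  87  89  98 104 105 105 105 105 105 106]
rows 122 134 [108 126 130 130 130 147 154 155 154 122  86  85  84  85  86  85  84  85  86  86  84  84  85  87  87  86  86  87  87  87  87  86  86  86  86  86  86  86  86  86  85  85  85  86  87  87  85  84  84  84  84  84  84  84
  84  84  85  85  85  84  86  86  86  85  84  84  85  86  86  84  83  84  84  85  85  86  86  84  91 101 105 105 105 105 105 105 105 105]
[... 697 characters left out ...]
86  86  86  86  86  86  86  85  85  85  85  85  85  85  85  85  85  84  84  84  84  84  91 105 105 105 105 105 106 106 106 106 106 106]
cols 285 298 [105 105 104 104 104 104 105 105 105 105  97  91  90  90  90  90  90  90  90  90  90  90  90  90  89  89  89  89  89  89  89  89  89  89  89  89  89  88  89  89  88  88  88  88  88  88  88  87  87  87  87  87  87  87
  87  87  87  87  87  86  86  86  86  86  86  86  85  86  86  86  85  85  85  85  85  85  85  85  85  85  84  84  84  84  84  84  84  84  84 104 104 104 104 104 105 104 105 105 105 105]
post [array([280.3,  85.4]), array([253.9,  85.3]), array([253.8, 112.5])]
tip [array([274.6,  91.3]), array([259.8,  91.3]), array([259.7, 106.6])]
```

Run:
```python
from h import *
c=load('w7.png');H=hubR()
def onhub(uv,z=0):
    o,v=ray(c,uv);o2=H.T@(o-HUB['o']);v2=H.T@v;return o2+v2*(z-o2[2])/v2[2]
for n,q in dict(R1=(303.7,69),R2=(302,98),R3=(300.6,128),T1=(242,60),T2=(267,60.2),T3=(291,60.5),B1=(242,138.2),B2=(267,138.4),B3=(291,138.9),L2=(231.3,98),L3=(230.8,128)).items(): print(n,onhub(q).round(1)[:2])
```

```text
R1 [30.7 24.4]
R2 [30.4  1.4]
R3 [ 30.3 -23.6]
T1 [-20.4  31.1]
T2 [ 0.2 31. ]
T3 [20.  30.9]
B1 [-20.8 -32.7]
B2 [  1.2 -32.7]
B3 [ 22.3 -33. ]
L2 [-29.7   1.1]
L3 [-30.5 -23.9]
```

Run:
```python
from h import *
c=load('w7.png');o=status.get_obs();T=R.from_rotvec(o['orientation']).as_matrix()
g=cv2.imread('pics/w7.png',0).astype(int);print(g[178:192,215],g[178:192,295],g[200,200:215],g[200,297:312])
for q in((207,186.5),(305.5,186.5)):   # far edge of foot top
  p,v=ray(c,q);p=T.T@(p-o['ee_pos']);v=T.T@v;print((p+v*(37.7-p[2])/v[2]).round(1))
H=hubR();plan(h2w([0,-0.5,47.7+33+12]),toolR(H[:,0],-H[:,2]))
```

```text
[242 242 242 242 242  77  63  62  62  83  83  82  81  81] [104 103 104 104 104  64  61  62  62  81  81  81  81  81] [242 241 241 241 241 241 194 103  83  83  83  83  84  83  84] [ 83  83  83  84  83  83  83  83  83 206 237 237 237 237 238]
[ 29.5 -29.8  37.7]
[29.6 28.3 37.7]
 shift [79.4  6.7 45.1] turn [-0.013 -0.002  0.004] rows>= 1.8
```

```bash
python3 -m inch '[[[27,2,0,0,0,0,0],[54,5,0,0,0,0,0],[80,7,0,-0.013,0,0.004,0],[80,7,15,-0.013,0,0.004,0],[80,7,30,-0.013,0,0.004,0],[80,7,45,-0.013,0,0.004,0],[80,7,45,-0.013,0,0.004,0]]]' ; python3 -m inch '[[[0,0,4,0,0,0,0],[0,0,8,0,0,0,0],[0,0,12,0,0,0,0],[0,0,16,0,0,0,0],[0,0,20,0,0,0,0],[0,0,20,0,0,0,0]]]'; python3 -c "
from h import *
H=hubR();o=status.get_obs();print(H.T@(o['ee_pos']-HUB['o']),H.T@o['ft_force'])"
```

```text
t: 13.95
ee_pos: [511.6, 144.2, 202.6]
orientation: [2.065, 1.746, 0.468]
ft_force: [-0.3, -0.0, -3.5]
width: 39.7
grasp_force: 29.8
t: 14.55
ee_pos: [524.8, 145.5, 190.8]
orientation: [2.059, 1.743, 0.484]
ft_force: [-4.8, 0.3, 17.0]
width: 38.7
grasp_force: 29.3
[ 6.80549911  1.90090448 75.10660785] [ 4.33871773 -0.46945506 17.07445234]
```

```bash
python3 -c "
from h import *
H=hubR()
for p in ([511.6,144.2,202.6],[524.8,145.5,190.8]): print(H.T@(np.array(p)-HUB['o']))
for r in([2.065,1.746,.468],[2.059,1.743,.484]): print((H.T@R.from_rotvec(r).as_matrix()).round(3))
o=status.get_obs();print(o['moment'],o['joint_torque'],o['width'])
f,c=snap('wrist','w8.png');g=cv2.cvtColor(f,cv2.COLOR_RGB2GRAY).astype(int)
print(g[170:205,230],g[170:205,285])
"
```

```text
[ 1.61487868 -1.57921361 91.67463254]
[ 6.80903544  1.8592329  75.05031838]
[[ 0.003  1.    -0.   ]
 [ 1.    -0.003 -0.001]
 [-0.001 -0.    -1.   ]]
[[ 0.003  1.     0.01 ]
 [ 1.    -0.003  0.006]
 [ 0.006  0.01  -1.   ]]
[-0.12173855 -0.45846743  0.01936224] [ -1.16643671 -28.94144833 -16.42466247  -0.31390007  -0.32568346
   0.16011997] 38.741273168011716
[109  87  65  86  87  86  86  86  85  86  86  86  86  86  85  85  86  66
  63  63  63  85  84  83  84  83  83  85  85  85  85  85  85  87  85] [109  86  65  81  87  86  86  87  86  86  87  86  86  86  87  86  81  64
  63  62  74  84  84  84  84  82  83  82  82  84  85  86  86  85  85]
```

The post's tapered tip has pushed the head about 5 mm in hub x and 3 mm in hub y. I'll follow that compliance and continue down.

```bash
python3 -m inch '[[[1,2,0,0,0,0,0],[2,4,0,0,0,0,0],[3,5,0,0,0,0,0],[3,5,0,0,0,0,0]]]'; python3 -c "
from h import *
H=hubR();o=status.get_obs();print(H.T@(o['ee_pos']-HUB['o']),H.T@o['ft_force'],H.T@o['moment'])"
python3 -m inch '[[[0,0,3,0,0,0,0],[0,0,6,0,0,0,0],[0,0,9,0,0,0,0],[0,0,9,0,0,0,0]]]'; python3 -c "
from h import *
H=hubR();o=status.get_obs();print(H.T@(o['ee_pos']-HUB['o']),H.T@o['ft_force'],H.T@o['moment'])"
```

```text
t: 15.0
ee_pos: [525.9, 146.0, 191.1]
orientation: [2.062, 1.744, 0.474]
ft_force: [-15.4, -0.4, 17.2]
width: 38.7
grasp_force: 29.4
[ 7.81949201  2.54792277 74.85306201] [-4.46864313 -2.94429479 22.46963767] [-0.7042168   1.49120278  0.08842812]
t: 15.4
ee_pos: [529.6, 146.0, 183.6]
orientation: [2.062, 1.745, 0.476]
ft_force: [-26.2, 4.5, 27.2]
width: 38.7
grasp_force: 30.2
[ 7.22476608  3.15553667 66.53531342] [-9.42137013  0.12679717 36.79989154] [-0.032733    2.69613674  0.00877527]
```

```bash
python3 -m inch '[[[0,-1,0,0,0,0,0],[0,-2,0,0,0,0,0],[0,-2,3,0,0,0,0],[0,-2,6,0,0,0,0],[0,-2,6,0,0,0,0]]]'; python3 -c "
from h import *
H=hubR();o=status.get_obs();print(H.T@(o['ee_pos']-HUB['o']),H.T@o['ft_force'],H.T@o['moment'],(H.T@R.from_rotvec(o['orientation']).as_matrix())[:,2])
f,c=snap('wrist','w9.png');g=cv2.cvtColor(f,cv2.COLOR_RGB2GRAY).astype(int)
print(g[170:205,230],g[170:205,285])"
```

```text
t: 15.9
ee_pos: [532.2, 146.4, 178.5]
orientation: [2.061, 1.744, 0.48]
ft_force: [-23.0, 4.6, 28.6]
width: 37.9
grasp_force: 31.0
[ 6.82471603  3.96097183 60.79820262] [-6.04483175  0.75722688 36.47846181] [0.02977564 1.88597908 0.03420849] [ 0.00699979  0.00430785 -0.99996622]
[107 108 108 109 109 109 109 108  87  65  74  85  86  86  85  86  86  85
  85  86  85  86  85  86  85  85  69  62  63  62  79  85  85  84  85] [108 108 109 109 109 109 110 109  87  65  74  86  85  86  85  85  85  85
  85  85  85  85  86  86  86  85  69  62  62  62  74  84  84  84  84]
```

Run:
```python
from h import *
H=hubR();f,c=snap('wrist','w10.png');g=cv2.cvtColor(f,cv2.COLOR_RGB2GRAY).astype(int);np.set_printoptions(linewidth=230)
for r in (190,198,203,208): print(r,g[r,190:325])
o=status.get_obs();T=R.from_rotvec(o['orientation']).as_matrix()
pt=lambda p:proj(c,o['ee_pos']+T@np.array(p))
for sl in(0,3,8,15): print(sl,'edge',pt([29.5,0,37.7-sl]).round(1),pt([29.5,0,47.7-sl]).round(1),'halfw',(pt([29.5,30,37.7-sl])-pt([29.5,-30,37.7-sl]))[0].round(1))
for q in((32,32,0),(-32,32,0),(0,30,-6),(0,32,0)): print('seat',q,proj(c,h2w(q)).round(1))
```

```text
190 [109 109 108 109 109 176 225 233 232 232 231 232 232 230 168  86  88  85  83  83  83  85  86  88  86  84  83  83  85  86  86  84  85  85  86  86  85  86  86  86  86  85  83  85  85  84  85  84  84  84  85  84  85  84  84  86  86
  85  85  85  85  86  85  83  84  84  84  85  84  83  83  84  86  87  86  85  86  86  87  86  86  87  85  86  86  86  85  85  84  82  83  84  84  84  85  85  87  87  85  84  85 101 110 109 110 109 109 109 108 109 109 109 110 109
 109 109 108 108 109 109 110 110 110 110 110 109 110 109 109 109 110 109 110 110 110]
198 [108 108 108 109 109 102  92  77  66  63  63  62  63  63  62  63  62  63  62  62  63  62  63  62  63  62  62  63  63  63  62  62  62  62  62  62  62  62  62  63  63  63  63  63  62  62  62  62  62  62  63  62  62  62  63  62  63
  62  62  63  62  63  62  62  63  63  62  62  62  62  62  62  62  61  62  62  63  62  63  61  62  62  61  62  62  62  62  63  61  62  62  63  62  62  62  62  62  62  62  62  62  62  62  62  62  63  62  62  62  62  62  62  62  78
 100 109 109 110 109 110 110 109 110 110 110 110 110 110 109 110 110 110 110 110 110]
203 
[... 704 characters left out ...]
  85  85  86  85  85  85  85  85  85  85  86  85  84  85  85  85  84  85
  84  85  84  84  84  84  84  84  84  84  84  84  84  84  84  85  84  84  85  84  85  84  84  83  83  83  83  84  83  83  83  83  83  83  83  83  83  83  83  84  83  83  83  82  83  84  83  82  83  82  82  82  82  82  82  82  82
 109 213 237 237 237 237 237 238 238 239 238 238 238 238 238 239 239 239 239 240 240]
0 edge [256.2 185.5] [256.2 181.5] halfw 101.8
3 edge [256.2 186.8] [256.2 182.6] halfw 103.4
8 edge [256.2 189.1] [256.2 184.7] halfw 106.2
15 edge [256.3 192.5] [256.2 187.7] halfw 110.3
seat (32, 32, 0) [293.3 179. ]
seat (-32, 32, 0) [196.7 179.4]
seat (0, 30, -6) [245.3 180.1]
seat (0, 32, 0) [245.  179.2]
```

The wrist image says the head slid up in the grip and is jammed on the post shoulder, offset toward +x. I'll retract and re-measure.

```bash
python3 -m inch '[[[0,0,-8,0,0,0,0],[0,0,-18,0,0,0,0],[-1,-2,-28,0,0,0,0],[-2,-4,-35,0,0,0,0],[-3,-6,-40,0,0,0,0],[-3,-6,-40,0,0,0,0]]]'
cat > foot.py <<'E'
from h import *
import sys
H=hubR();o=status.get_obs();f,c=snap('wrist',sys.argv[1]);g=cv2.cvtColor(f,cv2.COLOR_RGB2GRAY).astype(int)
np.set_printoptions(linewidth=230)
print('hub tcp',(H.T@(o['ee_pos']-HUB['o'])).round(1),'F',(H.T@o['ft_force']).round(1),'w',o['width'])
for col in(225,235,285): print('col',col,'165:',g[165:215,col])
m=(abs(g-62)<5).astype(np.uint8);m[:165]=0;m[215:]=0;m[:,:180]=0;m[:,330:]=0
rows=[r for r in range(165,215) if m[r].sum()>60];print('band rows',rows)
for r in rows[len(rows)//2:len(rows)//2+1]: x=np.where(m[r])[0];print('band x',x.min(),x.max())
r=rows[-1]+3;print('toprow',r,g[r,185:215],g[r,290:325])
E
python3 foot.py w11.png
```

```text
t: 16.6
ee_pos: [506.5, 146.4, 208.1]
orientation: [2.062, 1.745, 0.475]
ft_force: [0.9, 0.5, -3.0]
width: 38.3
grasp_force: 30.7
hub tcp [-0.4 -0.3 99.1] F [-0.8  0.7 -3. ] w 38.263364200845984
col 225 165: [83 83 83 83 83 84 84 83 82 83 82 83 82 83 83 83 82 82 82 82 82 82 82 82 83 83 82 82 83 83 83 62 62 61 62 79 85 85 84 83 82 85 85 85 85 85 86 86 85 86]
col 235 165: [85 84 85 85 85 84 84 84 84 84 84 84 85 84 85 85 85 85 85 84 84 84 85 85 85 84 85 85 85 84 85 62 62 62 62 79 84 85 83 83 82 84 85 85 85 85 86 85 85 85]
col 285 165: [82 82 82 83 83 82 83 82 82 82 82 82 81 82 82 82 82 82 82 81 82 82 82 83 82 83 82 83 82 82 82 67 62 61 62 79 83 84 84 84 82 83 84 83 82 85 86 88 86 86]
band rows [197, 198, 199]
band x 199 302
toprow 202 [240 241 241 240 240 240 241 240 240 240 241 228 155  85  86  85  85  85  85  85  85  84  85  84  85  84  85  84  84  84] [ 84  84  83  83  84  84  83  83  83  83  83  83  84  83  83 173 230 238 238 237 238 237 238 238 238 238 238 238 238 238 238 239 240 240 240]
```

```bash
python3 -m inch '[[[2,1,8,0,0,0,0],[3.5,2.5,18,0,0,0,0],[3.5,2.5,28,0,0,0,0],[3.5,2.5,33,0,0,0,0],[3.5,2.5,33,0,0,0,0]]]' >/dev/null; python3 foot.py w12.png | head -1;  python3 -m inch '[[[0,0,3,0,0,0,0],[0,0,6,0,0,0,0],[0,0,6,0,0,0,0]]]'; python3 foot.py w13.png
```

```text
hub tcp [ 1.9  3.2 64.3] F [-2.7  0.2 -3.1] w 38.29782541682712
t: 17.5
ee_pos: [529.2, 146.7, 175.3]
orientation: [2.062, 1.745, 0.475]
ft_force: [1.4, 1.5, -4.3]
width: 37.8
grasp_force: 30.7
hub tcp [ 2.7  3.8 59.5] F [-1.1  1.7 -4.3] w 37.815329073880434
col 225 165: [107 109 107 107 106 107 106 106 106 107 106 107 107  76  64  75  85  86  85  85  85  85  85  84  84  84  85  86  85  85  85  63  63  62  62  80  85  85  84  84  84  85  85  86  85  86  86  86  87  86]
col 235 165: [ 90 100 107 107 106 107 108 108 109 109 109 108 108  87  65  75  86  86  86  85  86  85  85  85  86  85  86  85  86  86  85  63  62  63  62  79  85  85  84  84  84  85  85  85  85  86  87  87  87  87]
col 285 165: [106 105 106 105 106 106 105 106 107 106 107 107 109  86  62  73  82  83  83  84  82  83  83  83  83  82  83  83  83  83  82  63  62  62  61  79  84  84  85  84  83  84  84  84  84  86  86  87  87  86]
band rows [179, 196, 197, 198, 199]
band x 200 302
toprow 202 [239 239 240 240 240 240 240 239 239 239 239 209 128  85  85  85  85  85  85  85  85  86  85  85  86  86  85  84  85  85] [ 84  84  84  84  83  84  84  84  85  84  85  84  84  85  83  96 107 108 108 109 109 110 109 109 109 109 108 108 109 109 109 109 109 109 109]
```

```bash
python3 -m inch '[[[0,0,2,0,0,0,0],[0,0,4,0,0,0,0],[0,0,4,0,0,0,0]]]' >/dev/null; python3 foot.py w14.png | egrep 'hub|band';  python3 -m inch '[[[0,0,2,0,0,0,0],[0,0,4,0,0,0,0],[0,0,4,0,0,0,0]]]'>/dev/null; python3 foot.py w15.png| egrep 'hub|band'
```

```text
hub tcp [ 2.6  3.8 55.5] F [-2.   3.4 -3.7] w 38.43006366149093
band rows [180, 196, 197, 198, 199]
band x 199 302
hub tcp [ 2.6  3.6 51.4] F [-2.9  3.1 -3.6] w 38.27678703089459
band rows [181, 182, 196, 197, 198, 199]
band x 199 302
```

It's passing the shoulder freely with no slip, so I'll keep going.

```bash
python3 -m inch '[[[0,0,3,0,0,0,0],[0,0,6,0,0,0,0],[0,0,9,0,0,0,0],[0,0,9,0,0,0,0]]]' >/dev/null; python3 foot.py w16.png | egrep 'hub|band';  python3 -m inch '[[[0,0,3,0,0,0,0],[0,0,6,0,0,0,0],[0,0,8,0,0,0,0],[0,0,8,0,0,0,0]]]'>/dev/null; python3 foot.py w17.png| egrep 'hub|band'
```

```text
hub tcp [ 2.4  3.5 42.1] F [-3.3  4.5 -6.6] w 38.24043144315348
band rows [185, 196, 197, 198]
band x 199 302
hub tcp [ 2.2  3.4 34.4] F [-4.7  4.4 -4.4] w 37.69828716247271
band rows [188, 189, 196, 197, 198]
band x 199 302
```

```bash
python3 -m inch '[[[0,0,2,0,0,0,0],[0,0,4,0,0,0,0],[0,0,4,0,0,0,0]]]' >/dev/null; python3 foot.py w18.png | egrep 'hub|band';  python3 -m inch '[[[0,0,2,0,0,0,0],[0,0,4,0,0,0,0],[0,0,4,0,0,0,0]]]'>/dev/null; python3 foot.py w19.png
```

```text
hub tcp [ 0.4  0.4 31.6] F [-9.4 -6.9 23.7] w 38.26032078681191
band rows [184, 185, 191, 192, 193, 194]
band x 202 306
hub tcp [ 0.2  0.1 30.4] F [-16.1 -13.2  77.6] w 38.112772171210196
col 225 165: [108 108 108 108 108 108 107 107 107 106 107 107 107 107 106 107 107 106  76  65  70  86  86  86  85  81  64  63  63  63  69  85  84  84  83  82  83  85  85  84  85  85  84  86  85  85  85  84  85  82]
col 235 165: [ 84  84  88  98 107 106 108 107 107 108 108 108 108 109 109 108 108 108  77  65  70  86  87  87  86  81  64  63  63  63  69  84  84  84  83  82  83  84  84  84  84  86  85  85  85  86  84  84  85  85]
col 285 165: [108 108 109 108 108 107 107 107 107 107 107 107 106 107 107 107 106 108  87  66  64  86  87  86  87  86  70  63  63  63  63  78  82  84  84  83  82  82  83  82  84  84  86  86  85  86  85  84  84  85]
band rows [184, 185, 191, 192, 193, 194]
band x 202 306
toprow 197 [108 108 108 108 108 108 108 108 108 108 108 109  99  89  84  84  84  84  84  85  84  84  84  84  84  85  85  84  84  85] [ 83  82  84  83  84  83  83  83  84  83  83  83  83  83  83  83  83  83  83  83 101 110 110 109 109 109 109 109 108 108 108 108 109 108 109]
```

Seated: a hard stop at the expected height, with the foot square on the seat. I'll relax, open and back straight off.

```bash
python3 -m inch '[[[0,0,-2,0,0,0,0],[0,0,-5,0,0,0,0],[0,0,-5,0,0,0,70],[0,0,-5,0,0,0,70],[0,0,-5,0,0,0,70],[0,0,-5,0,0,0,70],[0,0,-5,0,0,0,70]]]'; python3 foot.py w20.png|egrep 'hub|band'; python3 -m inch '[[[0,0,-20,0,0,0,70],[0,0,-40,0,0,0,70],[0,0,-70,0,0,0,70],[0,0,-100,0,0,0,70],[0,0,-120,0,0,0,70],[0,0,-120,0,0,0,70]]]'
python3 - <<'E'
from h import *
f,c=snap('wrist','w21.png');g=cv2.cvtColor(f,cv2.COLOR_RGB2GRAY).astype(int);np.set_printoptions(linewidth=230)
H=hubR()
for n,p in dict(top=[0,0,106],f1=[30,30,10],f2=[-30,30,10],f1b=[30,30,0],knob=[-62,55,62],piv=[0,55,24],seat=[32,32,0]).items(): print(n,proj(c,h2w(p)).round(1))
q=proj(c,h2w([0,30,10])).round().astype(int);print(q)
for cc in(-18,0,18): print(g[q[1]-25:q[1]+20,q[0]+cc])
print(g[q[1]+5,q[0]-50:q[0]+50])
E
```

```text
t: 20.55
ee_pos: [543.4, 144.2, 151.2]
orientation: [2.062, 1.745, 0.475]
ft_force: [0.4, -0.0, 1.3]
width: 61.3
grasp_force: 0.0
hub tcp [ 3.1  3.7 31.5] F [1.  0.1 1. ] w 61.31990349571842
band rows [189, 190, 194, 195, 196, 197]
band x 195 299
t: 21.2
ee_pos: [483.7, 154.6, 257.2]
orientation: [2.061, 1.744, 0.48]
ft_force: [0.2, -0.3, -0.5]
width: 61.4
grasp_force: 0.0
top [250.1 232.1]
f1 [283.4 160.7]
f2 [218. 161.]
f1b [282.4 158.8]
knob [165.7 139.7]
piv [250.4 134.6]
seat [284.6 156.7]
[251 161]
[ 87  85  84  85  84  74  79 105 106 107 107 107 106 107 107 106 106 106 106 107 106  69  78  63  73  84  83 219 224  92  85  84  85  85  83  83  83  83  74  62  62  63  63  63  63]
[ 85  87  86  86  85  84  86  82  84  84  85  84  83  94 105 105 106 106 106 106 106  64  85  63  64  84  82  82  83  83  82  85  85  85  84  84  83  84  78  61  62  63  63  62  63]
[ 89  84  81  78  75  70  62  91 107 107 106 106 106 106 106 106 106 106 105 105 106  64  84  75  62  77  82  83  81  83  81  85  86  85  83  84  82  84  85  84  84  85  84  85  84]
[238 238 238 238 238 239 239 239 239 239 239 239 239 239 238 231 226 226 226 226 225 225 226 226 225 225 225 225 225 225 225 163  85  85  85  85  84  83  84  83  84  83  84  84  85  84  83  84  83  83  82  82  82  82  82  83  83
  83  83  82  82  81  82  81  82  82  81  82  81  80  81  81  80  81  81  80  81  81  80  81  82  89 102 109 108 108 109 108 108 107 107 108 108 108 108 108 108 108 108 107]
```

The foot's side edge is at row 160 against 161 predicted and lies directly on the seat edge, so the head is home. Now I'll locate the black knob.

Run:
```python
from h import *
g=cv2.imread('pics/w21.png').max(2);m=(g<35).astype(np.uint8);m[:, :110]=0;m[:,230:]=0;m[:90]=0;m[185:]=0
n,l,s,ct=cv2.connectedComponentsWithStats(m)
for i in range(1,n):
    if s[i][4]>30: print(s[i],ct[i].round(1))
c=load('w21.png')
for z in(62,24): print(z,proj(c,h2w([-62,55,z])).round(1))
H=hubR();plan(h2w([-62,55,100]),toolR(H[:,0],-H[:,2]))
```

```text
[156 123  28  20 410] [169.8 132.1]
62 [165.7 139.7]
24 [177.6 134.9]
 shift [ 50.8 -65.5  52.2] turn [ 0.006 -0.003 -0.003] rows>= 2.0
```

```bash
python3 -m inch '[[[20,-25,0,0,0,0,50],[40,-50,0,0,0,0,50],[53,-66,20,0,0,0,50],[53,-66,40,0,0,0,50],[53,-66,60,0,0,0,50],[53,-66,80,0,0,0,50],[53,-66,93,0,0,0,50],[53,-66,93,0,0,0,50],[53,-66,93,0,0,0,0],[53,-66,93,0,0,0,0],[53,-66,93,0,0,0,0],[53,-66,93,0,0,0,0],[53,-66,93,0,0,0,0],[53,-66,93,0,0,0,0]]]'; python3 -c "
from h import *
H=hubR();o=status.get_obs();h=H.T@(o['ee_pos']-HUB['o']);print(h,H.T@o['ft_force'])
c=h[:2]
for t in np.linspace(0,1.57,11)[1:]: print(round(t,2),'x_t',round(62*np.sin(t)),'y_t',round(62*(1-np.cos(t))))"
```

```text
t: 22.65
ee_pos: [482.7, 208.4, 142.2]
orientation: [2.062, 1.744, 0.476]
ft_force: [2.3, -0.8, 4.3]
width: 13.7
grasp_force: 30.0
[-62.33651122  57.05125871  58.90023367] [ 4.16063796 -0.40234319  2.51129377]
0.16 x_t 10 y_t 1
0.31 x_t 19 y_t 3
0.47 x_t 28 y_t 7
0.63 x_t 36 y_t 12
0.78 x_t 44 y_t 18
0.94 x_t 50 y_t 26
1.1 x_t 55 y_t 34
1.26 x_t 59 y_t 43
1.41 x_t 61 y_t 52
1.57 x_t 62 y_t 62
```

The knob is gripped (13.7 mm wide). I'll swing the lever along its arc.

```bash
python3 -m inch '[[[10,1,0,0,0,0,0],[19,3,0,0,0,0,0],[28,7,0,0,0,0,0],[36,12,0,0,0,0,0],[44,18,0,0,0,0,0],[50,26,0,0,0,0,0],[55,34,0,0,0,0,0],[55,34,0,0,0,0,0]]]'; python3 -c "
from h import *
H=hubR();o=status.get_obs();h=H.T@(o['ee_pos']-HUB['o']);print(h,H.T@o['ft_force'],np.arctan2(h[1]-55,-h[0]),np.hypot(h[1]-55,h[0]))"
python3 -m inch '[[[2,5,0,0,0,0,0],[4,9,0,0,0,0,0],[5,14,0,0,0,0,0],[6,18,0,0,0,0,0],[7,23,0,0,0,0,0],[7,28,0,0,0,0,0],[7,28,0,0,0,0,0]]]'; python3 -c "
from h import *
H=hubR();o=status.get_obs();h=H.T@(o['ee_pos']-HUB['o']);print(h,H.T@o['ft_force'],np.arctan2(h[1]-55,-h[0]),np.hypot(h[1]-55,h[0]))"
```

```text
t: 23.45
ee_pos: [519.5, 259.4, 158.2]
orientation: [2.064, 1.748, 0.477]
ft_force: [-3.8, 7.4, -3.5]
width: 13.2
grasp_force: 30.0
[-30.1353318  113.36041194  58.72498948] [-6.03585508  6.64623862 -0.5966516 ] 1.094141813689441 65.68162531399051
t: 24.15
ee_pos: [544.8, 261.7, 172.4]
orientation: [2.063, 1.747, 0.477]
ft_force: [0.9, 5.7, -3.7]
width: 13.3
grasp_force: 30.0
[ -1.74937308 119.75133319  58.73514841] [-1.88985143  5.81126853 -3.20575392] 1.5437861086252622 64.77496009695209
```

```bash
python3 -m inch '[[[-1,3,0,0,0,0,0],[-1,6,0,0,0,0,0],[-1,6,0,0,0,0,0]]]'>/dev/null
cat > l.py <<'E'
from h import *
H=hubR();o=status.get_obs();h=H.T@(o['ee_pos']-HUB['o']);print(h,H.T@o['ft_force'],np.arctan2(h[1]-55,-h[0]),o['t'])
E
python3 l.py; python3 -m inch '[[[0,3,0,0,0,0,0],[0,5,0,0,0,0,0],[0,5,0,0,0,0,0]]]'>/dev/null;python3 l.py
```

```text
[  0.48586593 119.40125219  58.62824113] [-17.68226341  14.32104812   4.66924444] 1.5783405390179033 24.45
[  1.00350056 119.35326107  58.49786332] [-35.5472489   19.29498117  13.61068648] 1.5863886870816981 24.75
```

The lever is against its stop: force rises with no further motion. I'll release and back away, then check everything.

```bash
python3 -m inch '[[[0,-5,0,0,0,0,0],[0,-5,0,0,0,0,0],[0,-5,0,0,0,0,50],[0,-5,0,0,0,0,50],[0,-5,0,0,0,0,50],[0,-5,0,0,0,0,50],[0,-5,-30,0,0,0,50],[0,-5,-60,0,0,0,50],[0,-5,-100,0,0,0,50],[-60,-30,-150,0,0,0,50],[-60,-30,-150,0,0,0,50],[-60,-30,-150,0,0,0,50],[-60,-30,-150,0,0,0,50]]]'
python3 - <<'E'
from h import *
g,c=snap('wrist','w30.png');G=g.max(2);m=(G<35).astype(np.uint8);m[225:]=0
n,l,s,ct=cv2.connectedComponentsWithStats(m)
for i in range(1,n):
    if s[i][4]>40: print(s[i],ct[i].round(1))
P=lambda p:proj(c,h2w(p)).round(1)
print('knob',P([0,117,62]),P([0,117,40]),'finger',P([0,21,24]),'foot',P([0,30,10]),P([30,30,10]),P([-30,30,10]),'top',P([0,0,106]))
f,s=snap('side','s30.png');a=cv2.imread('pics/s4.png').astype(int);b=f[:,:,::-1].astype(int)
d=(abs(a-b).max(2)>40).astype(np.uint8);n,l,st,ct=cv2.connectedComponentsWithStats(d)
for i in range(1,n):
    if st[i][4]>25: print('diff',st[i])
for t in(2.2,2.3): print(t,proj(s,h2w([72-155*np.cos(t),0,22+155*np.sin(t)])).round(1))
print(status.get_obs()['ee_pos'])
E
```

```text
t: 26.05
ee_pos: [444.7, 215.0, 293.5]
orientation: [2.063, 1.744, 0.477]
ft_force: [-0.1, 0.1, -0.4]
width: 43.8
grasp_force: 0.0
[  34  113  124   40 2088] [ 95.3 131.9]
[267 114  66  18 335] [286.8 125. ]
[327 179  18  15 122] [333.2 183.9]
knob [277.2 122.5] [275.5 121.2] finger [273.3 210. ] foot [272.7 198.5] [299.1 198.4] [246.2 198.6] top [278.7 263.7]
diff [   0    0   57  103 4041]
diff [48  0  7 20 40]
diff [   68     0   189   105 10735]
diff [171   0   8   7  45]
diff [257  56   9  31 118]
diff [ 16  66  24  23 338]
diff [ 26  94  23  33 398]
diff [57 94  7  7 34]
diff [ 186  102   59   42 1066]
diff [239 102  14  26 245]
diff [ 49 104  11  16 108]
diff [ 47 118  38  14 338]
diff [282 118   8  15  89]
diff [293 122   5  10  35]
diff [  0 144  40  46 831]
diff [267 145   8   8  31]
diff [299 145  19   7 109]
diff [ 179  146  118   92 3742]
diff [292 146   6   6  30]
diff [327 157  26  15 284]
diff [307 161  20  10 176]
diff [263 167  12   9  78]
diff [343 173   5  11  50]
diff [124 186  28  26 360]
diff [ 330  186   73   96 3069]
diff [164 226  29  20 207]
diff [117 246  23   7  89]
diff [279 255  16  21 130]
diff [ 217  264   53   44 1039]
2.2 [288.6 109.5]
2.3 [294.8 110.8]
[445.07569599 215.40544868 292.64218386]
```

Run:
```python
from h import *
a=cv2.imread('pics/s4.png');b=cv2.imread('pics/s30.png');z=cv2.imread('pics/side0.png')
def tm(i,x,y,w,h,n):
    r=cv2.matchTemplate(b[y-12:y+h+12,x-12:x+w+12],i[y:y+h,x:x+w],cv2.TM_CCOEFF_NORMED);_,v,_,p=cv2.minMaxLoc(r);print(n,round(v,2),p[0]-12,p[1]-12)
tm(a,285,100,22,20,'bar');tm(a,278,100,40,45,'cover');tm(z,275,288,36,52,'reamer');tm(z,172,236,35,48,'yellow');tm(z,130,305,100,42,'brush');tm(z,192,330,42,50,'tumbler');tm(z,290,228,45,60,'jar');tm(z,190,172,40,12,'turner')
```

```text
bar 0.97 0 0
cover 0.9 0 0
reamer 1.0 0 0
yellow 0.99 0 0
brush 0.99 0 0
tumbler 1.0 0 0
jar 1.0 0 0
turner 0.72 -11 12
```

Run:
```python
from h import *
for fn,box in(('w1.png',(40,210,40,110)),('w30.png',(0,200,100,170))):
    g=cv2.imread('pics/'+fn).max(2);m=np.zeros_like(g);x0,x1,y0,y1=box;m[y0:y1,x0:x1]=(g[y0:y1,x0:x1]<35)
    n,l,s,ct=cv2.connectedComponentsWithStats(m);i=1+np.argmax(s[1:,4]);p=np.argwhere(l==i)[:,::-1];c=load(fn)
    print(fn,[onz(c,q,15).round(0) for q in(p[p[:,0].argmin()],ct[i],p[p[:,0].argmax()])])
```

```text
w1.png [array([349., 274.,  15.]), array([405., 267.,  15.]), array([477., 269.,  15.])]
w30.png [array([349., 275.,  15.]), array([407., 268.,  15.]), array([476., 266.,  15.])]
```

The turner hasn't moved and everything else is in place, so I'm handing in.

```bash
python3 -c "
from workcell import ctrl
print(ctrl.close_job())"
```

```text
the job is handed in; nothing more can be done
None
```

The job is handed in at about 26 s of the 72 s limit: cover back on its stop, scraper head home on the post, lever locked on its stop, and the objects checked (citrus head, yellow look-alike, brush, tumbler, jar, turner) unmoved; seating took two tries, with a peak wrist force reading of about 80 N, and I could not tell whether the gripper's body took over 40 N of that.

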